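# Tray against the stops, then hold the silver chest open

## Robot

A 6-joint arm with a two-finger parallel gripper is mounted at the origin on the work surface. World frame = base frame: x ahead of the robot, y to its left, z up, the work surface at z = 0. Lengths are in m, angles in rad, forces in N, time in s.
With the tool pointing down it reaches from about 0.3 to 0.75 m from the base axis. Payload 8.5 kg.
Tool frame: the origin (TCP) lies midway between the tips of the shut fingers; the grasp point (between the pads) lies arm.grip_point_offset behind it (arm.grip_point_offset is the distance from the TCP to the grasp point, in m); z points along the fingers, y is the line along which they close (so a half turn about z gives the same grasp; the last joint's range is limited). The gripper opens to 88 mm and grips with 3 to 60 N. Pads are 18 mm wide; open, the fingers measure 123 mm over their backs; the gripper's body (75 mm by 187 mm) begins 45 mm behind the grasp point.
Start: joints at [-1.337, 0.381, 1.297, -0, 1.464, -0.215], TCP at [0.239, -0.496, 0.203] pointing down, gripper open.
Joint ranges: [-3.11, 3.11], [-0.89, 2.33], [0.22, 2.48], [-1.42, 4.56], [0.17, 2.85], [-2.88, 2.88]. Speed limits (rad/s): [2.39, 2.39, 3.14, 3.14, 3.14, 3.14].

## Interface

Orientations are given as a unit quaternion [w, x, y, z].
In Python, from cell import arm, get_image gives the robot as it stands.
- The arm moves only by the tool carry_out, never from a script. Its argument "steps" is a list of rows, each a list of 3 entries, a list of its own where there are three numbers: the shift along the tool's x, y, z normalised to -1 to 1, where 1 is 0.25 m, then the turn about the tool's z normalised to -1 to 1, where 1 is pi rad, then the finger opening in mm, from 0 to 88.1. In form: [[[tx, ty, tz], yaw, fingers], ...]. A call has 1 to 10 rows; each row is the pose to reach, as a shift and turn from the pose commanded when the call began, along the tool's axes at that moment, turning the shorter way round; what a row does not reach only later rows make up. A row lasts 1/12 s, in which the tool goes at most 41.7 mm and 7.16 degrees, less where a joint would pass 70% of its speed; a pose out of reach is approached as far as the arm can. A call with a number of a shift or a turn outside -1 to 1 is refused whole. A call with a gripper value outside its range is refused whole. The fingers move at their own pace and stop on an object; "squeeze" is the grip in N (left out, the last holds). Time passes only in rows, so rows that repeat a pose let the fingers close. It gives the time, the measured TCP pose, the force, the opening and the grip force at its end, in the units of the state.
- arm.read_state(): the state, without advancing time (a new reading comes with each control period).
- get_image(name): name is "scene" or "top"; returns a dict with "img" (384x512x3 uint8, red, green, blue), "intrinsics" (3x3 intrinsics, pixels), "eye" and "rotation" of the camera in the world. Camera axes: x right, y up, looking along -z (the intrinsics and any distortion apply to the point x, -y, -z); pixel columns grow to the right and rows downward; lengths in m; the calibration is good to about 2 mm. A picture is of the moment at which its call begins. There is no depth.
- arm.hand_in(): hands the job in; it is judged then, once.
The state is a dict: "t": time; "qpos": joint angles; "qd": joint speeds; "joint_efforts": joint torques, N m; "eef_pos": TCP position; "tool_rot": TCP orientation; "ft_force": force on the tool from outside, world axes, zero at the start; "ft_torque": the same for the moment, N m; "grip_width": finger opening in m; "grip_force": force on a finger pad.
Only numpy, scipy, OpenCV 4.12 (cv2) and the standard library are available. Lean on these libraries where they do the work, as an engineer would, in place of code of your own. Each camera call takes 0.05 s, during which the arm holds its last target. There are 200 camera calls.

## Task

Get the silver ready to lay out: slide the small white tray along the counter, without lifting it, until it sits snug and square against both brass stops. Then raise the lid of the wooden silver chest and hold it open at 60 degrees from closed; the lid falls shut by itself, so finish while still holding it there with the gripper. Leave the tray in its corner and do not disturb the ceramic house, the bottle or the tumbler.

Things in the scene. Friction and masses are not known exactly. Their poses are not given: they have to be found in the camera images.
- tray: Loose white wooden serving tray, an open shallow box with a grey floor: 120 mm along its x, 180 mm along its y, 28 mm high, walls and floor 8 mm thick; 0.3 to 0.6 kg. Origin: centre of its underside, on the counter (z = 0). In the stops' frame it starts 30 to 80 mm off its seat towards -x and towards -y, turned up to 0.3 rad.
- stops: Two fixed brass bars, a corner on the counter, 12 mm thick, 20 mm high, turned up to 0.3 rad. Origin: on the counter where the tray's origin is when seated, axes then parallel. Far bar: inner face at x = +60 mm, y from -90 to +102 mm; left bar: inner face at y = +90 mm, x from -60 to +60 mm. The tray is pushed along +x onto the far bar and along +y onto the left bar.
- chest: Fixed wooden silver chest, an open box 180 mm deep (its x), 260 mm wide (its y), 100 mm high, with cutlery on its blue floor. Origin: centre of its underside, on the counter. Its front faces -x (the robot), turned up to 0.3 rad.
- lid (a joint): Lid angle in rad: 0 closed (the start), grows as the front edge rises, 1.047 is 60 degrees, stop at 1.75. Hinge along the chest's y at its far top edge. Wooden board 184 x 264 x 12 mm; with its pull 0.3 to 0.55 kg. Falls shut from anywhere below 90 degrees: no spring, hardly any friction.
- lid_hinge (a point): Middle of the hinge axis, at the chest's far top edge: 100 mm above the counter, 90 mm from the chest's origin along its x. Turns with the lid: x points from the lid's front edge to the hinge, y along the hinge axis (the chest's y), z out of the lid's top face.
- lid_pull (a point): Centre of the brass pull: a round bar 18 mm thick, 36 mm long, parallel to the hinge, 35 mm ahead of the middle of the lid's front edge on a 10 mm wide stem; in the lid's frame 217 mm from the hinge towards -x and 6 mm up, so 106 mm above the counter when closed. Nothing is below it; it can be pinched from above across its two flat ends. Axes as lid_hinge.
- house: Bystander: white ceramic ornament house, 50 x 70 mm, about 100 mm high. Origin: centre of its underside. Leave alone.
- bottle: Bystander: amber glass bottle, 60 mm in diameter, 170 mm high. Origin: centre of its underside. Leave alone.
- tumbler: Bystander: clear glass tumbler, 72 mm in diameter, 85 mm high. Origin: centre of its underside. Leave alone.
There are look-alikes about, which are no part of the job. Of the things that look like the tray, take the one that is nearest to the robot's base at the start.

How it is judged:
By the outcome, as a careful person would: the job done as asked, in the order asked, and still so for the second after the job is handed in, while the arm keeps its last pose, push and grip.
It also fails if it takes over 61 s, if anything falls off the work surface, if the arm or the gripper's body presses on something with over 40 N, if the wrist force passes 120 N, or if a joint passes its speed limit or range.

## Working session

There is one attempt and no reset: what is moved stays moved. The work goes in short steps, Python scripts to look and compute and a tool call to move; the robot and the scene stay as the last step left them, time stands still between calls to the robot, and variables do not carry over. Pictures are saved under pics/ and viewed, at most 10 in all, crops included, and the job is handed in when it is done.

Besides the shell and the picture viewer there is one more tool, called after "Request:" as a command line: name --argument value ..., lists and objects as JSON in quotes. carry_out: Moves the arm, as the interface text tells. Its arguments: {"type":"object","properties":{"steps":{"type":"array"},"squeeze":{"type":"number"}},"required":["steps"]}

```bash
ls; mkdir -p pics; python3 - <<'E'
from cell import arm,get_image
import cv2,numpy as np
s=arm.read_state();print({k:np.round(v,3).tolist() for k,v in s.items()},arm.grip_point_offset)
for n in("scene","top"):
    d=get_image(n);cv2.imwrite(f"pics/{n}0.png",d["img"][:,:,::-1]);print(n,d["intrinsics"],d["eye"],d["rotation"],d.keys())
E
```

```text
pics
{'t': 0.0, 'qpos': [-1.337, 0.381, 1.298, -0.0, 1.464, -0.215], 'qd': [0.0, -0.001, 0.0, 0.0, 0.001, 0.002], 'joint_efforts': [-0.001, -43.793, -22.456, 0.071, 0.035, -0.0], 'eef_pos': [0.239, -0.495, 0.202], 'tool_rot': [-0.001, 0.975, 0.223, -0.0], 'ft_force': [0.489, -0.32, -0.187], 'ft_torque': [-0.027, -0.008, -0.024], 'grip_force': 0.0, 'grip_width': 0.088} 0.0187
scene [[454.76545604   0.         252.04012375]
 [  0.         454.76545604 194.31123767]
 [  0.           0.           1.        ]] [ 1.7188265  -1.03866173  1.21979741] [0.80344349 0.41090282 0.1862199  0.38853517] dict_keys(['img', 'intrinsics', 'eye', 'rotation'])
top [[386.21442838   0.         252.56567975]
 [  0.         386.21442838 194.31831283]
 [  0.           0.           1.        ]] [ 0.38887598 -0.06339322  1.35034577] [-0.6947409  -0.05137666  0.03500427  0.71656836] dict_keys(['img', 'intrinsics', 'eye', 'rotation'])
```

View pics/scene0.png

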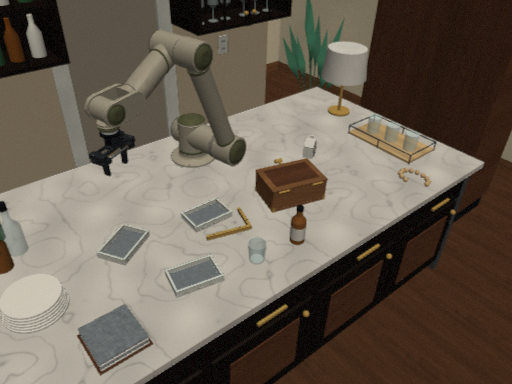

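View pics/top0.png

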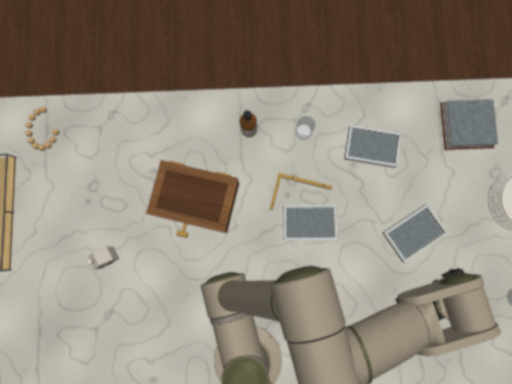

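Scene view: tray candidates at (207,215), (124,243), (195,276), the chest at (291,183), and the stops at (235,228). Top view: the nearest tray is at (310,222), with stops cornered at (281,177), chest at (193,197), pull at (183,232), house at (103,257), bottle at (248,123) and tumbler at (305,127).

```bash
cat > h.py <<'E'
import numpy as np,cv2
from scipy.spatial.transform import Rotation as R
from cell import arm,get_image
def rot(q): return R.from_quat([q[1],q[2],q[3],q[0]])
def proj(d,P):
    p=rot(d["rotation"]).inv().apply(np.atleast_2d(P)-d["eye"]); K=d["intrinsics"]
    return np.c_[K[0,2]+K[0,0]*p[:,0]/-p[:,2],K[1,2]+K[1,1]*p[:,1]/p[:,2]]
def ray(d,uv,z):
    uv=np.atleast_2d(uv);K=d["intrinsics"]
    v=np.c_[(uv[:,0]-K[0,2])/K[0,0],-(uv[:,1]-K[1,2])/K[1,1],-np.ones(len(uv))]
    v=rot(d["rotation"]).apply(v);z=np.broadcast_to(z,len(uv));return d["eye"]+v*((z-d["eye"][2])/v[:,2])[:,None]
def crop(d,x0,y0,x1,y1,f,name):
    im=d["img"][y0:y1,x0:x1,::-1]
    cv2.imwrite("pics/"+name,cv2.resize(im,None,fx=f,fy=f,interpolation=cv2.INTER_CUBIC))
E
python3 - <<'E'
from h import *
t=get_image("top");s=get_image("scene")
crop(t,140,150,340,250,4,"c1.png");crop(s,170,150,330,250,5,"c2.png")
print(ray(t,[(310,222),(415,232),(373,146),(103,257),(248,123),(305,127),(282,177)],0).round(3))
E
```

```text
[[ 0.452 -0.231  0.   ]
 [ 0.406 -0.59   0.   ]
 [ 0.714 -0.467  0.   ]
 [ 0.352  0.494  0.   ]
 [ 0.815 -0.026  0.   ]
 [ 0.792 -0.23   0.   ]
 [ 0.614 -0.14   0.   ]]
```

View pics/c1.png

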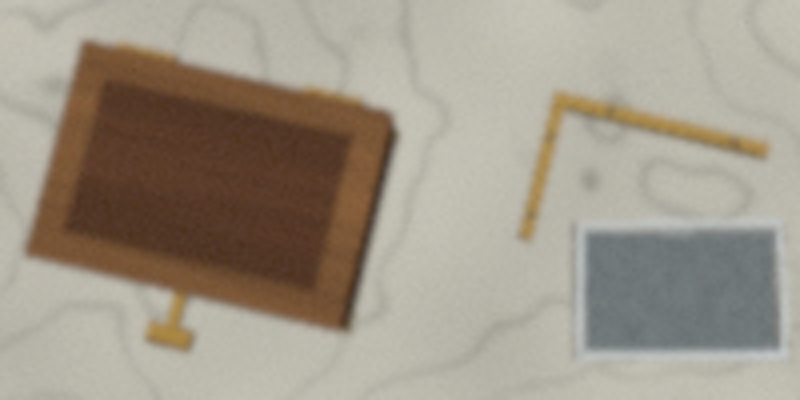

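View pics/c2.png

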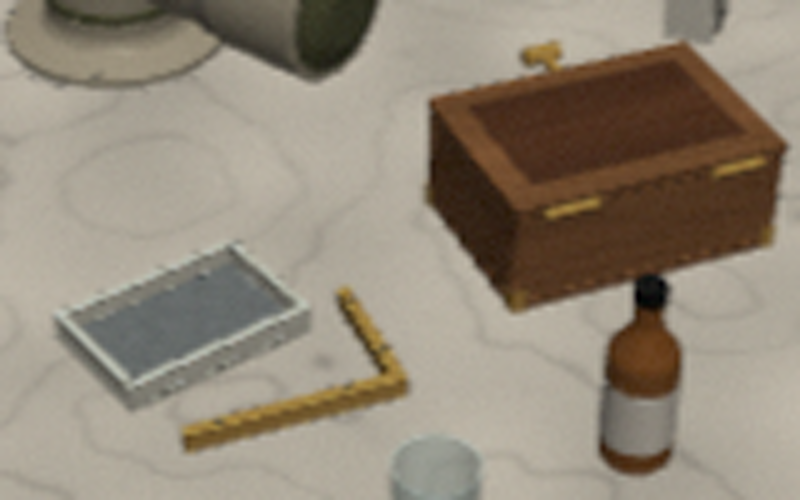

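The crops show the lid corners, the pull (~(170,335) in c1, (543,52) in c2), the tray rim corners and the brass corner clearly. Next I fit poses over both views.

```bash
cat > fit.py <<'E'
from h import *
from scipy.optimize import least_squares
t=get_image("top");s=get_image("scene")
T=lambda L:(np.array(L,float)+.5)/4-.5+[140,150]
S=lambda L:(np.array(L,float)+.5)/5-.5+[170,150]
def fit(name,pts_t,uv_t,pts_s,uv_s,g):
    def W(p,pts):
        a=np.array(pts,float);c,sn=np.cos(p[2]),np.sin(p[2])
        return np.c_[p[0]+c*a[:,0]-sn*a[:,1],p[1]+sn*a[:,0]+c*a[:,1],np.full(len(a),p[3])]
    f=lambda p:np.r_[(proj(t,W(p,pts_t))-T(uv_t)).ravel(),(proj(s,W(p,pts_s))-S(uv_s)).ravel()]
    r=least_squares(f,g,loss="soft_l1",x_scale=[.1,.1,.1,.1]);print(name,r.x.round(4),"res",f(r.x).round(1));return r.x
a,b=.06,.09
fit("tray",[(a,b),(a,-b),(-a,-b),(-a,b)],[(577,222),(783,220),(788,357),(580,358)],
    [(-a,-b),(-a,b),(a,b),(a,-b)],[(57,320),(237,243),(310,308),(130,388)],[.45,-.23,0,.028])
fit("stops",[(.072,.102),(.072,-.09),(.06,-.09),(-.06,.102),(-.06,.09),(.06,.09)],[(557,93),(768,143),(764,158),(518,237),(531,239),(569,110)],
    [(.072,.102),(.072,-.09),(-.06,.102)],[(407,378),(187,435),(348,288)],[.53,-.23,-.2,.02])
a0,a1=-.182,.002;b=.132
x=fit("hinge",[(a1,b),(a1,-b),(a0,-b),(a0,b)],[(84,42),(393,113),(346,329),(27,254)],
    [(a0,-b),(a0,b),(a1,b),(a1,-b)],[(430,100),(685,43),(786,147),(517,208)],[.7,.1,-.2,.11])
print("pull",[x[0]-.217*np.cos(x[2]),x[1]-.217*np.sin(x[2])])
fit("pull",[(0,0)],[(170,335)],[(0,0)],[(543,52)],[.4,.1,0,.1])
E
python3 fit.py
```

```text
tray [ 0.4513 -0.2289 -0.0247  0.021 ] res [-0.4 -0.5  0.5 -0.4  0.3  0.5 -0.7  0.5 -0.4 -0.6 -0.7 -0.3  0.6  0.5
  0.2  0.9]
stops [ 0.5298 -0.2057 -0.2798  0.0149] res [-0.5 -0.3  0.5  0.5  0.7  0.   0.1  0.1  0.2  0.5 -1.  -0.4  0.5  0.2
 -0.3  0.4  0.4 -0.3]
hinge [ 0.6316  0.1358 -0.2608  0.1065] res [ 0.2 -0.6  0.6 -0.5 -1.1  0.6 -0.1  0.6 -0.8  0.2 -0.1 -0.3  0.6 -0.4
  0.   1.1]
pull [np.float64(0.4218997098272689), np.float64(0.19172874579925286)]
pull [ 4.228e-01  1.938e-01 -2.000e-04  1.059e-01] res [ 0.  0.  0. -0.]
```

```bash
cat >> h.py <<'E'
def go(x,y,z,hy):
    s=arm.read_state();Q=rot(s["tool_rot"]);d=Q.inv().apply(np.array([x,y,z])-s["eef_pos"])/.25
    Y=Q.as_matrix()[:,1];dh=hy-np.arctan2(Y[1],Y[0]);dh=(dh+np.pi/2)%np.pi-np.pi/2
    print("t",round(s["t"],2),"pos",np.round(s["eef_pos"],4),"hy",round(np.arctan2(Y[1],Y[0]),4),"STEP",d.round(4),"yaw",round(-dh/np.pi,4),"f",np.round(s["ft_force"],1),"w",round(s["grip_width"],4))
E
python3 -c "
from h import *
go(.395,-.2275,.10,-.025)"
```

```text
t 0.3 pos [ 0.2386 -0.4954  0.2029] hy -1.122 STEP [ 1.0286 -0.694   0.4118] yaw -0.3492 f [ 0.  -1.2  0.7] w 0.0882
```

Request:
carry_out --steps '[[[1, -0.69, 0.2], -0.349, 60], [[1, -0.69, 0.2], -0.349, 60], [[1, -0.69, 0.2], -0.349, 60], [[1, -0.69, 0.2], -0.349, 60], [[1, -0.69, 0.2], -0.349, 60], [[1, -0.69, 0.2], -0.349, 60], [[1, -0.69, 0.2], -0.349, 60], [[1, -0.69, 0.2], -0.349, 60], [[1, -0.69, 0.2], -0.349, 60], [[1, -0.69, 0.2], -0.349, 60]]'

```text
t: 1.13
eef_pos: [0.3894, -0.2306, 0.153]
tool_rot: [-0.0, 0.714, 0.7, -0.0]
ft_force: [0.1, -0.3, -0.3]
grip_width: 0.0599
grip_force: 0.0
```

```bash
python3 -c "
from h import *
go(.395,-.2275,.013,-.025)"
```

```text
t 1.13 pos [ 0.3894 -0.2306  0.153 ] hy -0.0198 STEP [0.0127 0.0221 0.56  ] yaw 0.0017 f [ 0.1 -0.3 -0.3] w 0.0599
```

Request:
carry_out --steps '[[[0.012, 0.022, 0.15], 0.0017, 60], [[0.012, 0.022, 0.3], 0.0017, 60], [[0.012, 0.022, 0.42], 0.0017, 60], [[0.012, 0.022, 0.49], 0.0017, 60], [[0.012, 0.022, 0.53], 0.0017, 60], [[0.012, 0.022, 0.555], 0.0017, 60], [[0.012, 0.022, 0.555], 0.0017, 60], [[0.012, 0.022, 0.555], 0.0017, 60]]'

```text
t: 1.8
eef_pos: [0.3947, -0.2293, 0.0147]
tool_rot: [0.0, 0.719, 0.695, -0.0]
ft_force: [0.4, 0.0, 0.3]
grip_width: 0.0598
grip_force: 0.0
```

Request:
carry_out --steps '[[[0, 0, 0], 0, 4], [[0, 0, 0], 0, 4], [[0, 0, 0], 0, 4], [[0, 0, 0], 0, 4], [[0, 0, 0], 0, 4], [[0, 0, 0], 0, 4], [[0, 0, 0], 0, 4], [[0, 0, 0], 0, 4]]' --squeeze 25

```text
t: 2.47
eef_pos: [0.3946, -0.2288, 0.0143]
tool_rot: [0.0, 0.718, 0.696, -0.0]
ft_force: [-0.1, -0.2, -1.1]
grip_width: 0.0086
grip_force: 0.0
```

```bash
python3 -c "
from h import *
c,s=np.cos(-.28),np.sin(-.28)
f=lambda a,b:(.5298+c*a-s*b,-.2057+s*a+c*b)
go(*f(-.056-.02,-.02),.0142,-.28)"
```

```text
t 2.47 pos [ 0.3946 -0.2288  0.0143] hy -0.0309 STEP [0.1064 0.2233 0.0005] yaw 0.0793 f [-0.1 -0.2 -1.1] w 0.0086
```

Request:
carry_out --steps '[[[0, 0, 0], 0, 4], [[0, 0, 0], 0, 4], [[0, 0, 0], 0, 4]]'

```text
t: 2.72
eef_pos: [0.3946, -0.2288, 0.0143]
tool_rot: [-0.0, 0.718, 0.696, 0.0]
ft_force: [-0.3, 0.4, 0.1]
grip_width: 0.0037
grip_force: 0.0
```

Request:
carry_out --steps '[[[0.01, 0.022, 0], 0.008, 4], [[0.021, 0.045, 0], 0.016, 4], [[0.032, 0.067, 0], 0.024, 4], [[0.042, 0.089, 0], 0.032, 4], [[0.053, 0.112, 0], 0.04, 4], [[0.064, 0.134, 0], 0.048, 4], [[0.074, 0.156, 0], 0.056, 4], [[0.085, 0.178, 0], 0.064, 4], [[0.096, 0.2, 0], 0.072, 4], [[0.106, 0.223, 0], 0.079, 4]]'

```text
t: 3.55
eef_pos: [0.4514, -0.2038, 0.0143]
tool_rot: [-0.0, 0.799, 0.601, -0.0]
ft_force: [-0.2, -0.0, 0.3]
grip_width: 0.0043
grip_force: 0.0
```

```bash
python3 -c "
from h import *
go(.5298,-.2057,.0142,-.28)
t=get_image('top');crop(t,240,150,360,240,6,'c3.png')"
```

```text
t 3.55 pos [ 0.4514 -0.2038  0.0143] hy -0.2803 STEP [7.950e-02 3.036e-01 2.000e-04] yaw -0.0001 f [-0.2 -0.   0.3] w 0.0043
```

View pics/c3.png

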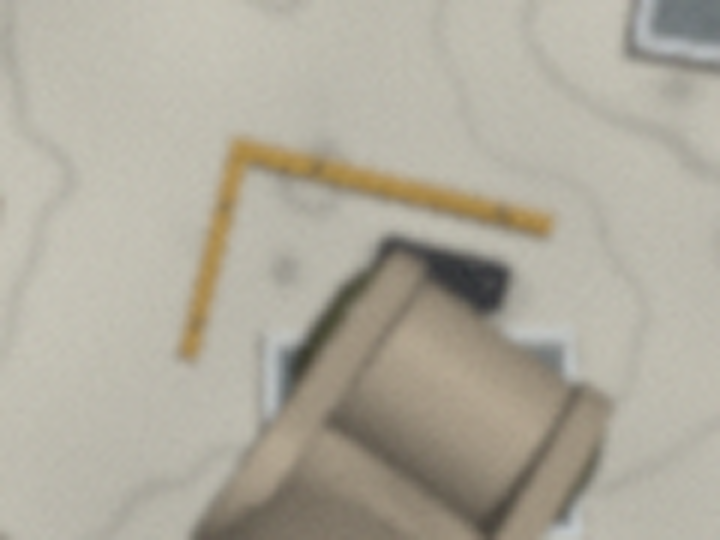

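The tray's rim corners at (268,330) and (577,330) have not moved, and the fingers closed to 4 mm: nothing was pinched. I check from the side camera where the fingers are.

```bash
python3 -c "
from h import *
s=get_image('scene');crop(s,150,120,290,260,4,'c4.png')
p=arm.read_state()['eef_pos'];print((proj(s,[p,[p[0],p[1],0]])-[150,120])*4)
print((proj(s,[[.395,-.2288,.028],[.395,-.2288,0]])-[150,120])*4)"
```

```text
[[246.04987891 365.46832257]
 [246.48879734 375.94994176]]
[[195.94978225 338.05028829]
 [197.2261641  358.62684426]]
```

View pics/c4.png

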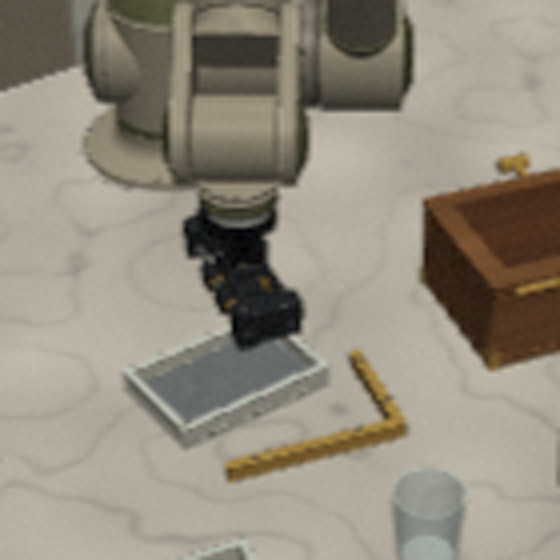

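Side view: the gripper body's near end is at (238..300, 300..345), and no fingertip is visible at the predicted (246,365). I compare the reported pose with the body outline.

```bash
python3 -c "
from h import *
s=get_image('scene');t=get_image('top');st=arm.read_state();Q=rot(st['tool_rot'])
for dz in(0,.03,.06):
  P=np.array([st['eef_pos']+[0,0,dz]+Q.apply([a,b,-.0637]) for a,b in((.0375,.0935),(-.0375,.0935),(.0375,-.0935),(-.0375,-.0935))])
  print(dz,((proj(s,P)-[150,120])*4).round().tolist(),((proj(t,P)-[240,150])*6).round().tolist())
print(st['eef_pos'],Q.as_matrix().round(3),st['ft_force'],st['joint_efforts'],st['qpos'])
"
```

```text
0 [[309.0, 361.0], [238.0, 378.0], [248.0, 261.0], [182.0, 276.0]] [[360.0, 247.0], [493.0, 280.0], [280.0, 578.0], [415.0, 612.0]]
0.03 [[309.0, 337.0], [237.0, 355.0], [248.0, 239.0], [180.0, 253.0]] [[365.0, 240.0], [501.0, 273.0], [283.0, 579.0], [422.0, 614.0]]
0.06 [[308.0, 313.0], [236.0, 330.0], [247.0, 215.0], [179.0, 230.0]] [[371.0, 232.0], [510.0, 266.0], [287.0, 579.0], [429.0, 616.0]]
[ 0.45094674 -0.20395719  0.01420738] [[ 0.274  0.962 -0.   ]
 [ 0.962 -0.274  0.   ]
 [ 0.    -0.    -1.   ]] [-0.77642537  0.17643657  0.33615733] [ 3.08345156e-01 -4.26155555e+01 -1.44091487e+01  6.55820360e-02
  3.83427611e-02  5.03324764e-02] [-6.64395218e-01  5.19645913e-01  1.71053469e+00 -1.20748070e-04
  9.11718772e-01 -3.86269260e-01]
```

Both views say the tool is really about 40 mm higher than reported (body outline matches dz≈0.04), with x, y and heading fine. I go back over the near wall and feel the way down.

Request:
carry_out --steps '[[[-0.08, -0.095, 0], -0.039, 60], [[-0.158, -0.188, 0], -0.079, 60], [[-0.158, -0.188, 0], -0.079, 60], [[-0.158, -0.188, 0], -0.079, 60], [[-0.158, -0.188, 0], -0.079, 60], [[-0.158, -0.188, 0], -0.079, 60], [[-0.158, -0.188, 0.02], -0.079, 60], [[-0.158, -0.188, 0.04], -0.079, 60]]'

```text
t: 4.42
eef_pos: [0.3957, -0.2288, 0.004]
tool_rot: [0.0, 0.718, 0.696, 0.0]
ft_force: [0.0, 0.2, 0.2]
grip_width: 0.0552
grip_force: 0.0
```

Request:
carry_out --steps '[[[0, 0, 0.015], 0, 60], [[0, 0, 0.03], 0, 60], [[0, 0, 0.03], 0, 60]]'

```text
t: 4.67
eef_pos: [0.3949, -0.2286, -0.0041]
tool_rot: [-0.001, 0.718, 0.696, -0.0]
ft_force: [-0.2, 0.5, -0.4]
grip_width: 0.0601
grip_force: 0.0
```

```bash
python3 -c "
from h import *
go(.395,-.2288,-.02,-.025)"
```

```text
t 4.67 pos [ 0.3949 -0.2286 -0.0041] hy -0.0308 STEP [-0.0008  0.0006  0.0636] yaw -0.0018 f [-0.2  0.5 -0.4] w 0.0601
```

Reported z is now −4 mm with no contact, so the height reading is biased. I keep feeling down.

Request:
carry_out --steps '[[[0, 0, 0.012], 0, 60], [[0, 0, 0.024], 0, 60], [[0, 0, 0.036], 0, 60], [[0, 0, 0.036], 0, 60]]'

```text
t: 5.0
eef_pos: [0.3949, -0.2289, -0.0127]
tool_rot: [-0.0, 0.718, 0.696, -0.0]
ft_force: [-0.3, 0.4, -0.1]
grip_width: 0.0599
grip_force: 0.0
```

Request:
carry_out --steps '[[[0, 0, 0.01], 0, 60], [[0, 0, 0.02], 0, 60], [[0, 0, 0.02], 0, 60]]'

```text
t: 5.25
eef_pos: [0.3949, -0.2289, -0.0176]
tool_rot: [-0.0, 0.718, 0.696, 0.0]
ft_force: [-0.0, 0.3, -0.5]
grip_width: 0.0601
grip_force: 0.0
```

Request:
carry_out --steps '[[[0, 0, 0.01], 0, 60], [[0, 0, 0.02], 0, 60], [[0, 0, 0.02], 0, 60]]'

```text
t: 5.5
eef_pos: [0.3949, -0.2289, -0.0226]
tool_rot: [-0.0, 0.718, 0.696, -0.0]
ft_force: [0.1, -0.2, 0.1]
grip_width: 0.0599
grip_force: 0.0
```

Request:
carry_out --steps '[[[0, 0, 0.01], 0, 60], [[0, 0, 0.02], 0, 60], [[0, 0, 0.02], 0, 60]]'

```text
t: 5.75
eef_pos: [0.3951, -0.2291, -0.0272]
tool_rot: [0.0, 0.718, 0.696, 0.0]
ft_force: [-0.4, 0.1, 0.3]
grip_width: 0.0601
grip_force: 0.0
```

Request:
carry_out --steps '[[[0, 0, 0], 0, 4], [[0, 0, 0], 0, 4], [[0, 0, 0], 0, 4], [[0, 0, 0], 0, 4], [[0, 0, 0], 0, 4], [[0, 0, 0], 0, 4], [[0, 0, 0], 0, 4], [[0, 0, 0], 0, 4], [[0, 0, 0], 0, 4], [[0, 0, 0], 0, 4]]'

```text
t: 6.58
eef_pos: [0.395, -0.229, -0.0272]
tool_rot: [-0.0, 0.718, 0.696, -0.0]
ft_force: [0.1, 0.7, -0.2]
grip_width: 0.0077
grip_force: 25.0
```

```bash
python3 -c "
from h import *
c,s=np.cos(-.28),np.sin(-.28)
f=lambda a,b:(.5298+c*a-s*b,-.2057+s*a+c*b)
go(*f(-.056-.02,-.02),-.0276,-.28)
s=get_image('scene');crop(s,150,120,290,260,4,'c5.png')"
```

```text
t 6.58 pos [ 0.395  -0.229  -0.0272] hy -0.0308 STEP [0.1071 0.2217 0.0015] yaw 0.0793 f [ 0.1  0.7 -0.2] w 0.0077
```

View pics/c5.png

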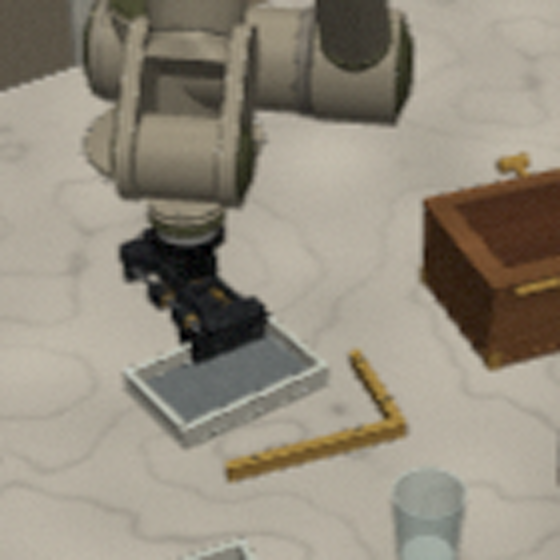

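Now the wall is pinched: 7.7 mm at 25 N. The picture shows the fingers on the near wall. I slide it now.

Request:
carry_out --steps '[[[0.01, 0.022, 0], 0.008, 4], [[0.021, 0.045, 0], 0.016, 4], [[0.032, 0.067, 0], 0.024, 4], [[0.042, 0.089, 0], 0.032, 4], [[0.053, 0.112, 0], 0.04, 4], [[0.064, 0.134, 0], 0.048, 4], [[0.074, 0.156, 0], 0.056, 4], [[0.085, 0.178, 0], 0.064, 4], [[0.096, 0.2, 0], 0.072, 4], [[0.106, 0.222, 0], 0.079, 4]]' --squeeze 40

```text
t: 7.47
eef_pos: [0.4509, -0.204, -0.0272]
tool_rot: [-0.001, 0.799, 0.601, -0.0]
ft_force: [-3.4, -1.0, 2.6]
grip_width: 0.0081
grip_force: 40.0
```

```bash
python3 -c "
from h import *
c,s=np.cos(-.28),np.sin(-.28)
f=lambda a,b:(.5298+c*a-s*b,-.2057+s*a+c*b)
go(*f(-.056,-.0),-.0272,-.28)
t=get_image('top');crop(t,240,150,360,240,6,'c6.png')"
```

```text
t 7.47 pos [ 0.4509 -0.204  -0.0272] hy -0.2803 STEP [ 0.0806  0.0812 -0.0002] yaw -0.0001 f [-3.4 -1.   2.6] w 0.0081
```

View pics/c6.png

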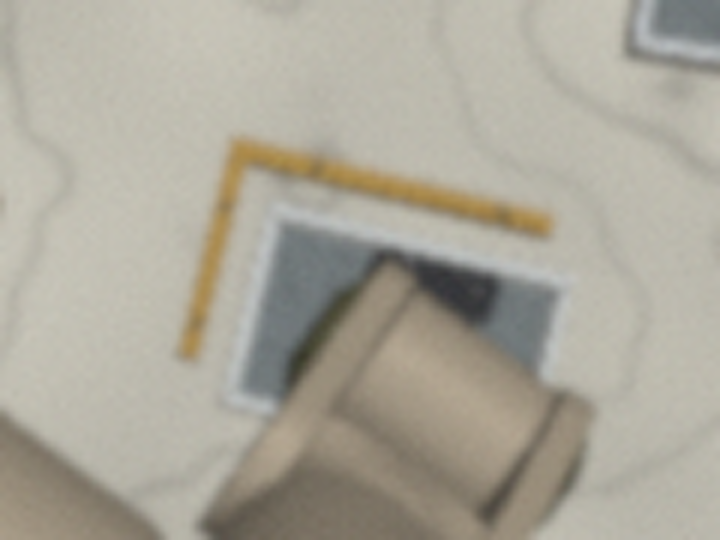

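The tray is parallel to the stops with roughly 20 mm gaps (corner (280,207) against stop corner (240,145)). Now I go in along both axes and then creep.

Request:
carry_out --steps '[[[0.015, 0.015, 0], 0, 4], [[0.03, 0.03, 0], 0, 4], [[0.045, 0.045, 0], 0, 4], [[0.06, 0.06, 0], 0, 4], [[0.066, 0.066, 0], 0, 4], [[0.066, 0.07, 0], 0, 4], [[0.066, 0.074, 0], 0, 4], [[0.066, 0.078, 0], 0, 4], [[0.066, 0.078, 0], 0, 4]]'

```text
t: 8.27
eef_pos: [0.4742, -0.1932, -0.0272]
tool_rot: [-0.001, 0.798, 0.602, -0.0]
ft_force: [-4.3, 2.4, 3.7]
grip_width: 0.0077
grip_force: 40.0
```

Request:
carry_out --steps '[[[0, 0.003, 0], 0, 4], [[0, 0.006, 0], 0, 4], [[0, 0.009, 0], 0, 4], [[0, 0.009, 0], 0, 4]]'

```text
t: 8.6
eef_pos: [0.4762, -0.1939, -0.0272]
tool_rot: [-0.001, 0.798, 0.602, -0.0]
ft_force: [-4.1, 2.4, 4.9]
grip_width: 0.0076
grip_force: 40.0
```

Request:
carry_out --steps '[[[0, 0.003, 0], 0, 4], [[0, 0.006, 0], 0, 4], [[0, 0.009, 0], 0, 4], [[0, 0.009, 0], 0, 4]]'

```text
t: 8.93
eef_pos: [0.4762, -0.1936, -0.0273]
tool_rot: [-0.003, 0.798, 0.602, -0.002]
ft_force: [-15.5, 3.4, 12.1]
grip_width: 0.0077
grip_force: 41.3
```

Contact on the far bar (−16 N). Now the left bar.

Request:
carry_out --steps '[[[0.004, -0.003, 0], 0, 4], [[0.008, -0.003, 0], 0, 4], [[0.012, -0.003, 0], 0, 4], [[0.015, -0.003, 0], 0, 4], [[0.015, -0.003, 0], 0, 4]]'

```text
t: 9.35
eef_pos: [0.4764, -0.1924, -0.0272]
tool_rot: [-0.001, 0.798, 0.602, -0.003]
ft_force: [-19.8, -12.5, 8.0]
grip_width: 0.0078
grip_force: 41.2
```

Request:
carry_out --steps '[[[0.003, 0, 0], 0, 4], [[0.006, 0, 0], 0, 4], [[0.01, 0, 0], 0, 4], [[0.01, 0, 0], 0, 4]]'

```text
t: 9.68
eef_pos: [0.4765, -0.1924, -0.0272]
tool_rot: [-0.0, 0.798, 0.602, -0.004]
ft_force: [-27.9, -25.5, 5.8]
grip_width: 0.0076
grip_force: 42.3
```

```bash
python3 -c "
from h import *
go(.4762,-.19,-.0272,-.28)
st=arm.read_state();print(rot(st['tool_rot']).inv().apply(st['ft_force']),st['ft_torque'])
t=get_image('top');crop(t,260,160,350,230,8,'c7.png')"
```

```text
t 9.68 pos [ 0.4765 -0.1924 -0.0272] hy -0.2777 STEP [ 0.0089 -0.0036 -0.0002] yaw 0.0007 f [-27.9 -25.5   5.8] w 0.0076
[-32.2519826  -19.86281217  -5.52753122] [-3.93264825  4.05814522 -0.08886107]
```

View pics/c7.png

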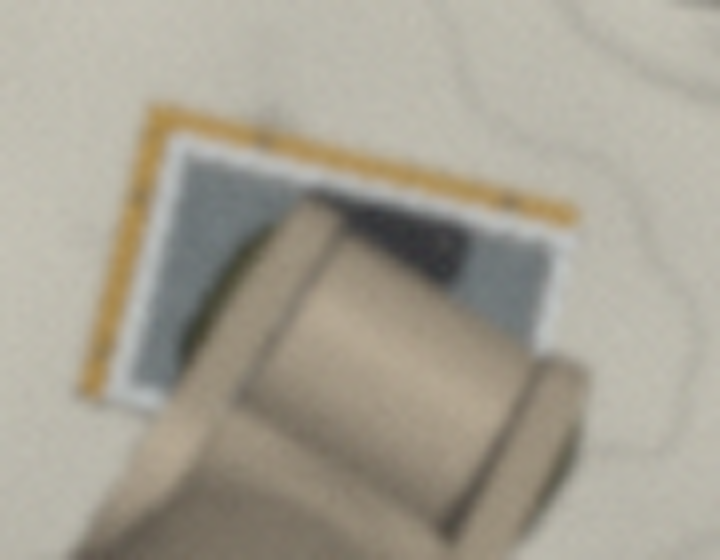

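The tray is snug in the corner with white rim on brass along both bars, at about 20 N and 32 N. I ease the push, release and rise.

Request:
carry_out --steps '[[[-0.008, -0.003, 0], 0, 4], [[-0.013, -0.005, 0], 0, 4], [[-0.013, -0.005, 0], 0, 4]]'

```text
t: 9.98
eef_pos: [0.4766, -0.1924, -0.0272]
tool_rot: [-0.0, 0.799, 0.602, -0.001]
ft_force: [-10.8, -6.7, 4.1]
grip_width: 0.0078
grip_force: 40.4
```

Request:
carry_out --steps '[[[0, 0, 0], 0, 40], [[0, 0, 0], 0, 40], [[0, 0, 0], 0, 40], [[0, 0, 0], 0, 40], [[0, 0, 0], 0, 40], [[0, 0, -0.05], 0, 40], [[0, 0, -0.2], 0, 40], [[0, 0, -0.36], 0, 40], [[0, 0, -0.5], 0, 40], [[0, 0, -0.6], 0, 40]]'

```text
t: 10.82
eef_pos: [0.4785, -0.1918, 0.126]
tool_rot: [0.002, 0.798, 0.602, 0.001]
ft_force: [0.1, 0.1, -0.3]
grip_width: 0.0402
grip_force: 0.0
```

```bash
python3 -c "
from h import *
go(.30,-.12,.16,-.28)"
```

```text
t 10.82 pos [ 0.4785 -0.1918  0.126 ] hy -0.2788 STEP [ 0.0793 -0.7651 -0.1386] yaw 0.0004 f [ 0.1  0.1 -0.3] w 0.0402
```

```bash
python3 -c "
from h import *
go(.40,.198,.14,1.31)"
```

```text
t 10.82 pos [ 0.4785 -0.1918  0.126 ] hy -0.2788 STEP [ 1.4123 -0.7309 -0.0599] yaw 0.4943 f [ 0.1  0.1 -0.3] w 0.0402
```

Request:
carry_out --steps '[[[0, -0.05, -0.06], 0, 60], [[0.2, -0.15, -0.06], -0.04, 60], [[0.35, -0.2, -0.06], -0.08, 60], [[0.5, -0.3, -0.06], -0.12, 60], [[0.65, -0.4, -0.06], -0.16, 60], [[0.8, -0.5, -0.06], -0.2, 60], [[0.9, -0.55, -0.06], -0.24, 60], [[1, -0.6, -0.06], -0.28, 60], [[1, -0.6, -0.06], -0.28, 60]]'

```text
t: 11.57
eef_pos: [0.4004, 0.0949, 0.138]
tool_rot: [-0.0, 0.461, 0.887, 0.001]
ft_force: [-0.9, 0.4, 0.3]
grip_width: 0.0601
grip_force: 0.0
```

```bash
python3 -c "
from h import *
go(.422,.1925,.14,1.31)"
```

```text
t 11.57 pos [0.4004 0.0949 0.138 ] hy 0.6128 STEP [ 0.2698  0.2951 -0.0077] yaw -0.2219 f [-0.9  0.4  0.3] w 0.0601
```

Request:
carry_out --steps '[[[0.1, 0.1, 0], -0.038, 60], [[0.2, 0.2, 0], -0.076, 60], [[0.27, 0.295, 0], -0.114, 60], [[0.27, 0.295, 0], -0.152, 60], [[0.27, 0.295, 0], -0.19, 60], [[0.27, 0.295, 0], -0.222, 60], [[0.27, 0.295, 0], -0.222, 60], [[0.27, 0.295, 0], -0.222, 60]]'

```text
t: 12.23
eef_pos: [0.4254, 0.1872, 0.1378]
tool_rot: [0.0, 0.138, 0.99, 0.0]
ft_force: [0.4, -0.1, -0.5]
grip_width: 0.06
grip_force: 0.0
```

```bash
python3 -c "
from h import *
go(.422,.1925,.045,1.31)
s=get_image('scene');t=get_image('top');a=s['img'][120:260,170:310,::-1];b=t['img'][150:250,230:360,::-1]
a=cv2.resize(a,(560,560),interpolation=2)[:560,:400*1];b=cv2.resize(t['img'][160:240,265:345,::-1],(400,400),interpolation=2)
p=np.zeros((560,800,3),np.uint8);p[:,:400]=a;p[:400,400:]=b;cv2.imwrite('pics/c8.png',p)
P=arm.read_state()['eef_pos']
for z in(0,.04):print((proj(s,P+[0,0,z])-[170,120])*4)"
```

```text
t 12.23 pos [0.4254 0.1872 0.1378] hy 1.2943 STEP [0.0191 0.0165 0.3711] yaw -0.005 f [ 0.4 -0.1 -0.5] w 0.06
[[431.70805959 138.97612482]]
[[433.61842818 108.57146057]]
```

View pics/c8.png

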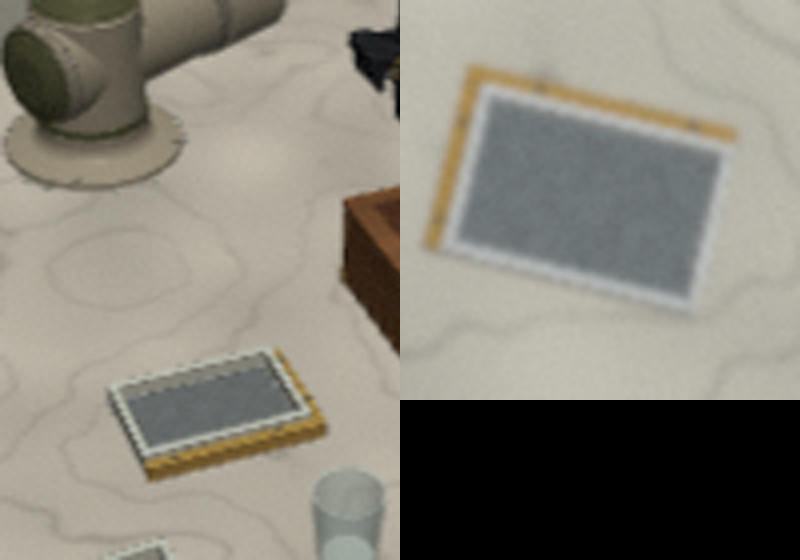

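The tray is seated and square on both bars (rim flush from (485,85) to (735,140) in the right crop), and the tumbler is untouched. Now I descend on the pull.

Request:
carry_out --steps '[[[0.019, 0.016, 0], -0.005, 60], [[0.019, 0.016, 0.1], -0.005, 60], [[0.019, 0.016, 0.2], -0.005, 60], [[0.019, 0.016, 0.26], -0.005, 60], [[0.019, 0.016, 0.31], -0.005, 60], [[0.019, 0.016, 0.35], -0.005, 60], [[0.019, 0.016, 0.375], -0.005, 60], [[0.019, 0.016, 0.375], -0.005, 60]]'

```text
t: 13.0
eef_pos: [0.4211, 0.1926, 0.0432]
tool_rot: [-0.001, 0.128, 0.992, -0.0]
ft_force: [-0.1, 0.1, 0.2]
grip_width: 0.0603
grip_force: 0.0
```

Request:
carry_out --steps '[[[0, 0, 0], 0, 42], [[0, 0, 0], 0, 42], [[0, 0, 0], 0, 42], [[0, 0, 0], 0, 30], [[0, 0, 0], 0, 30], [[0, 0, 0], 0, 30], [[0, 0, 0], 0, 30], [[0, 0, 0], 0, 30], [[0, 0, 0], 0, 30]]' --squeeze 35

```text
t: 13.75
eef_pos: [0.4228, 0.195, 0.0448]
tool_rot: [0.001, 0.129, 0.992, 0.003]
ft_force: [1.3, 17.0, -2.0]
grip_width: 0.034
grip_force: 35.3
```

```bash
python3 -c "
from h import *
go(.422,.1925,.045,1.31)"
```

```text
t 13.75 pos [0.4228 0.195  0.0448] hy 1.313 STEP [ 0.0006 -0.0106 -0.001 ] yaw 0.001 f [ 1.3 17.  -2. ] w 0.034
```

Pinched on the pull at 34 mm and 35 N. There is 17 N sideways because the pull sits 2.5 mm further left, so I correct that and lift along the arc.

Request:
carry_out --steps '[[[0, 0.01, 0], 0, 30], [[0, 0.01, -0.02], 0, 30], [[-0.001, 0.01, -0.045], 0, 30], [[-0.002, 0.01, -0.091], 0, 30], [[-0.008, 0.01, -0.136], 0, 30], [[-0.014, 0.01, -0.18], 0, 30], [[-0.025, 0.01, -0.224], 0, 30], [[-0.035, 0.01, -0.267], 0, 30], [[-0.05, 0.01, -0.309], 0, 30], [[-0.065, 0.01, -0.351], 0, 30]]'

```text
t: 14.58
eef_pos: [0.4401, 0.1903, 0.133]
tool_rot: [0.002, 0.128, 0.992, 0.0]
ft_force: [13.1, -3.3, -7.9]
grip_width: 0.0342
grip_force: 35.6
```

```bash
python3 -c "
from h import *
go(.422,.195,.045,1.31)
st=arm.read_state();print(rot(st['tool_rot']).inv().apply(st['ft_force']),st['grip_force'])"
```

```text
t 14.58 pos [0.4401 0.1903 0.133 ] hy 1.3131 STEP [ 0.0765 -0.0004  0.3518] yaw 0.001 f [13.1 -3.3 -7.9] w 0.0342
[-13.47985134   0.10706262   7.96606611] 35.609489120543
```

Request:
carry_out --steps '[[[-0.027, 0, -0.04], 0, 30], [[-0.047, 0, -0.08], 0, 30], [[-0.07, 0, -0.118], 0, 30], [[-0.095, 0, -0.155], 0, 30], [[-0.122, 0, -0.19], 0, 30], [[-0.15, 0, -0.224], 0, 30], [[-0.18, 0, -0.256], 0, 30], [[-0.212, 0, -0.286], 0, 30], [[-0.246, 0, -0.314], 0, 30], [[-0.281, 0, -0.341], 0, 30]]'

```text
t: 15.42
eef_pos: [0.5055, 0.1723, 0.2174]
tool_rot: [-0.001, 0.128, 0.992, -0.001]
ft_force: [0.2, -2.3, -5.1]
grip_width: 0.0337
grip_force: 37.0
```

```bash
python3 -c "
from h import *
go(.4228,.195,.0448,1.31)
st=arm.read_state();print(rot(st['tool_rot']).inv().apply(st['ft_force']),st['grip_force'])"
```

```text
t 15.42 pos [0.5055 0.1723 0.2174] hy 1.3132 STEP [0.3419 0.0046 0.6912] yaw 0.001 f [ 0.2 -2.3 -5.1] w 0.0337
[-0.81016514 -2.18463222  5.06095377] 37.033321894705296
```

Request:
carry_out --steps '[[[-0.018, 0, -0.012], 0, 30], [[-0.037, 0, -0.025], 0, 30], [[-0.056, 0, -0.037], 0, 30], [[-0.075, 0, -0.048], 0, 30], [[-0.075, 0, -0.048], 0, 30], [[-0.075, 0, -0.048], 0, 30], [[-0.075, 0, -0.048], 0, 30]]'

```text
t: 16.0
eef_pos: [0.5232, 0.1675, 0.2292]
tool_rot: [-0.001, 0.129, 0.992, -0.001]
ft_force: [-4.3, -5.2, 0.9]
grip_width: 0.0337
grip_force: 37.1
```

```bash
cat > lid.py <<'E'
from h import *
go(.4228,.195,.0448,1.31)
st=arm.read_state();print(rot(st['tool_rot']).inv().apply(st['ft_force']).round(1),st['grip_force'])
# lid angle from wood pixels: match rendered board outline to the scene picture
s=get_image('scene');cv2.imwrite('pics/end.png',s['img'][:,:,::-1])
g=cv2.GaussianBlur(cv2.cvtColor(s['img'],cv2.COLOR_RGB2LAB),(3,3),0).astype(float)
h=np.array([.6316,.1358,.0945]);y=-.2608
def L(th,a,b,z):  # lid frame point -> world
    X=a*np.cos(th)+z*-np.sin(th);Z=-a*np.sin(th)+z*np.cos(th)
    return h+[X*np.cos(y)-b*np.sin(y),X*np.sin(y)+b*np.cos(y),Z]
def edge(th,z):  # mean colour contrast across the front edge, visible stretch
    v=0;n=0
    for b in np.r_[np.linspace(-.12,-.06,20),np.linspace(.06,.12,20)]:
        p=proj(s,[L(th,-.172,b,z),L(th,-.192,b,z)])[:,None].astype(np.float32)
        c=[cv2.remap(g.astype(np.float32),q[:,0].reshape(1,1),q[:,1].reshape(1,1),1)[0,0] for q in p[:,None]]
        v+=np.linalg.norm(c[0]-c[1]);n+=1
    return v/n
for d in range(50,71): print(d,round(edge(np.radians(d),0),1),round(edge(np.radians(d),.012),1),end=' | ')
print(proj(s,[L(1.047,-.182,b,0) for b in(-.132,.132)]).round(1),proj(s,[L(1.047,-.182,b,.012) for b in(-.132,.132)]).round(1))
E
python3 lid.py
```

```text
t 16.0 pos [0.5232 0.1675 0.2292] hy 1.3131 STEP [0.4154 0.0054 0.7384] yaw 0.001 f [-4.3 -5.2  0.9] w 0.0337
[ 2.8 -6.1 -0.8] 37.058304803213105Traceback (most recent call last):
  File "lid.py", line 18, in <module>
    for d in range(50,71): print(d,round(edge(np.radians(d),0),1),round(edge(np.radians(d),.012),1),end=' | ')
                                         ~~~~^^^^^^^^^^^^^^^^^
  File "lid.py", line 15, in edge
    c=[cv2.remap(g.astype(np.float32),q[:,0].reshape(1,1),q[:,1].reshape(1,1),1)[0,0] for q in p[:,None]]
                                      ~~~~~~~~~~~~~~^^^^^
ValueError: cannot reshape array of size 2 into shape (1,1)
```

Tool travel (0.1039, 0.1846) gives 60°. A camera check follows.

```bash
python3 - <<'E'
import re
t=open('lid.py').read()
t=t.replace("[:,None].astype(np.float32)","")
t=re.sub(r"c=\[cv2.*","c=[cv2.getRectSubPix(g.astype(np.float32),(1,1),tuple(map(float,q)))[0,0] for q in p]",t).replace("BGR","BGR")
t=t.replace("[cv2.getRectSubPix(g.astype(np.float32),(1,1),tuple(map(float,q)))[0,0] for q in p]","[g[int(round(q[1])),int(round(q[0]))] for q in p]")
open('lid.py','w').write(t)
E
python3 lid.py
```

```text
t 16.05 pos [0.5232 0.1675 0.2292] hy 1.3131 STEP [0.4154 0.0054 0.7383] yaw 0.001 f [-4.  -5.2 -0.3] w 0.0337
[ 2.6 -6.1  0.3] 37.05914866113744
50 98.8 62.1 | 51 100.2 58.8 | 52 101.9 56.5 | 53 103.2 55.8 | 54 103.1 55.5 | 55 103.9 54.6 | 56 104.8 56.8 | 57 104.8 56.7 | 58 105.0 56.7 | 59 104.9 59.9 | 60 105.0 62.6 | 61 104.6 65.9 | 62 104.3 70.0 | 63 103.5 73.4 | 64 102.0 77.7 | 65 99.9 83.0 | 66 98.1 85.8 | 67 94.3 90.7 | 68 90.8 94.3 | 69 84.6 97.4 | 70 78.6 99.8 | [[264.8 151.4]
 [320.  139.5]] [[263.7 149. ]
 [318.9 137.2]]
```

```bash
cat >> lid.py <<'E'
print()
from scipy.ndimage import map_coordinates as mc
B=np.r_[np.linspace(-.122,-.05,24),np.linspace(.05,.122,24)];A=np.linspace(-.15,-.22,141)
for hz in(.0945,.100):
  h[2]=hz
  for th in(56,58,60,62,64):
    e=[]
    for b in B:
        uv=proj(s,[L(np.radians(th),a,b,0) for a in A]);pr=mc(g[:,:,0],[uv[:,1],uv[:,0]],order=1)
        e.append(A[np.argmax(np.abs(pr-(pr[:10].mean()+pr[-10:].mean())/2)<np.abs(pr[0]-pr[-1])*.06)])
    print(hz,th,np.median(e[:24]).round(4),np.median(e[24:]).round(4))
E
python3 lid.py | tail -10
```

```text
0.0945 56 -0.182 -0.181
0.0945 58 -0.182 -0.181
0.0945 60 -0.1825 -0.1812
0.0945 62 -0.183 -0.1818
0.0945 64 -0.1835 -0.1825
0.1 56 -0.178 -0.177
0.1 58 -0.178 -0.177
0.1 60 -0.1785 -0.1775
0.1 62 -0.1785 -0.1778
0.1 64 -0.1795 -0.1785
```

The side view is nearly blind to the angle here, so I use the top view, where 1° moves the front edge about 1 px.

```bash
cat > lid2.py <<'E'
exec(open('lid.py').read().split("def edge")[0])
from scipy.ndimage import map_coordinates as mc
t=get_image('top');cv2.imwrite('pics/endt.png',t['img'][:,:,::-1])
T=np.arange(40,81,2);h[2]=.1
for b in(-.126,-.118,-.11,-.1,.1,.11,.118,.126):
    uv=proj(t,[L(np.radians(q),-.182,b,.012) for q in T])
    print(b,uv[10].round(1),[int(mc(t['img'][:,:,0].astype(float),[[u[1]],[u[0]]],order=1)[0]) for u in uv],[int(mc(t['img'][:,:,2].astype(float),[[u[1]],[u[0]]],order=1)[0]) for u in uv])
E
python3 lid2.py
```

```text
t 16.15 pos [0.5232 0.1675 0.2292] hy 1.3131 STEP [0.4153 0.0055 0.7383] yaw 0.001 f [-3.5 -4.5  0.2] w 0.0335
[ 2.3 -5.3 -0.1] 37.059602968147374
-0.126 [224.4 202.8] [61, 60, 60, 59, 63, 61, 60, 61, 62, 67, 62, 65, 95, 111, 102, 95, 98, 102, 105, 108, 113] [117, 116, 116, 116, 118, 117, 117, 119, 117, 115, 116, 108, 63, 48, 42, 39, 41, 43, 44, 46, 51]
-0.118 [221.7 202.2] [68, 61, 62, 76, 104, 87, 63, 58, 89, 109, 72, 71, 98, 111, 103, 97, 101, 99, 101, 99, 96] [116, 117, 119, 118, 127, 122, 116, 115, 120, 129, 121, 112, 63, 47, 43, 41, 45, 41, 43, 40, 41]
-0.11 [219.  201.5] [84, 63, 57, 80, 111, 93, 61, 61, 91, 109, 76, 66, 96, 110, 102, 93, 83, 78, 76, 74, 78] [125, 120, 114, 116, 128, 125, 116, 117, 122, 127, 121, 108, 66, 49, 42, 40, 38, 34, 34, 32, 35]
-0.1 [215.6 200.7] [81, 60, 59, 86, 116, 96, 64, 61, 91, 110, 74, 68, 96, 108, 102, 86, 72, 70, 73, 73, 74] [120, 116, 117, 122, 132, 127, 118, 118, 124, 130, 124, 110, 64, 46, 46, 38, 34, 28, 32, 30, 28]
0.1 [148. 185.] [89, 90, 97, 106, 116, 123, 131, 139, 144, 154, 158, 160, 160, 159, 161, 159, 157, 153, 148, 140, 162] [75, 72, 78, 86, 94, 100, 106, 113, 117, 126, 127, 129, 129, 129, 129, 127, 127, 123, 119, 114, 144]
0.11 [144.6 184.2] [86, 97, 105, 113, 121, 131, 136, 143, 151, 156, 157, 159, 159, 161, 160, 156, 155, 149, 140, 145, 180] [69, 79, 85, 92, 97, 105, 110, 116, 122, 127, 128, 129, 129, 130, 128, 127, 124, 121, 114, 124, 165]
0.118 [141.9 183.6] [93, 101, 109, 117, 126, 133, 140, 147, 154, 158, 157, 160, 160, 161, 159, 156, 152, 147, 138, 168, 190] [77, 82, 89, 94, 102, 108, 114, 119, 124, 127, 127, 128, 129, 130, 130, 126, 122, 119, 112, 151, 175]
0.126 [139.3 183. ] [98, 108, 115, 124, 129, 138, 144, 150, 154, 158, 159, 160, 163, 161, 159, 156, 151, 144, 144, 178, 188] [81, 88, 93, 100, 106, 112, 118, 123, 126, 128, 129, 130, 130, 130, 128, 125, 121, 117, 122, 163, 174]
```

My angle formula had the sign of the lid normal wrong: the top face leans towards the hinge side, not the robot. I redo the top-view measurement with the underside front edge and calibrate it against the closed-lid picture.

```bash
cat > lid3.py <<'E'
from h import *
from scipy.ndimage import map_coordinates as mc
t=get_image('top');y=-.2608
def L(h,th,a,b,z):
    X=a*np.cos(th)+z*np.sin(th);Z=-a*np.sin(th)+z*np.cos(th)
    return h+[X*np.cos(y)-b*np.sin(y),X*np.sin(y)+b*np.cos(y),Z]
def cross(im,P):
    uv=proj(t,P);pr=mc(im,[uv[:,1],uv[:,0]],order=1);m=(pr[:8].mean()+pr[-8:].mean())/2
    return np.argmax((pr>m)!=(pr[0]>m))
h=np.array([.6316,.1358,.1]);B=np.linspace(-.124,-.095,15)
# closed: front edge place along a gives the x correction of the hinge (lid top z=.012)
im0=cv2.imread('pics/top0.png').astype(float)
A=np.linspace(-.16,-.2,161);e=np.median([A[cross(im0[:,:,0],[L(h,0,a,b,.012) for a in A])] for b in B])
c=-(.182+e);print('closed edge at',e)
h=h-[c*np.cos(y),c*np.sin(y),0]
T=np.linspace(50,70,201)
im=t['img'][:,:,::-1].astype(float)
for hh in(h,h-[0,0,.0055]):
  k=[T[cross(im[:,:,0],[L(hh,np.radians(q),-.182,b,0) for q in T])] for b in B];print('angle',np.median(k),np.std(k))
E
python3 lid3.py
```

```text
closed edge at -0.182
angle 60.0 0.1275408431313951
angle 60.1 0.12364824660660967
```

The camera says 60.0°, and the tool's rise of 184.6 mm gives 59.9°. I hold for half a second and check that nothing drifts.

Request:
carry_out --steps '[[[0, 0, 0], 0, 30], [[0, 0, 0], 0, 30], [[0, 0, 0], 0, 30], [[0, 0, 0], 0, 30], [[0, 0, 0], 0, 30], [[0, 0, 0], 0, 30]]' --squeeze 45

```text
t: 16.8
eef_pos: [0.5231, 0.1675, 0.2292]
tool_rot: [-0.001, 0.128, 0.992, -0.001]
ft_force: [-3.2, -4.9, -0.2]
grip_width: 0.0333
grip_force: 47.1
```

```bash
cat >> lid3.py <<'E'
d=np.abs(im-im0).max(2)
for n,(x,y0) in dict(house=(103,257),bottle=(248,123),tumbler=(305,127)).items(): print(n,d[y0-12:y0+13,x-12:x+13].max())
E
python3 lid3.py; python3 -c "
from h import *
go(.4228,.195,.0448,1.31)"
```

```text
closed edge at -0.182
angle 59.9 0.1257864150940889
angle 60.1 0.11813363431112912
house 10.0
bottle 18.0
tumbler 12.0
t 16.85 pos [0.5231 0.1676 0.2292] hy 1.3132 STEP [0.4147 0.0053 0.7381] yaw 0.001 f [-3.7 -5.6 -0.3] w 0.0335
```

Steady at 60°, and the bystanders are unchanged in the image. Handing in.

```bash
python3 -c "
from cell import arm
print(arm.hand_in())"
```

```text
the job is handed in; nothing more can be done
None
```

I handed the job in at about 17 s: the tray sits snug and square against both brass stops, the gripper holds the lid at about 60° by the top camera, and the house, bottle and tumbler look unmoved in the images; the arm's height reading proved about 40 mm too low, so I felt for the tray's height and allowed for that offset at the pull.

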